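# Load the die holder and hold its bezel over the screw holes

### The arm

A 6-joint arm with a two-finger parallel gripper is mounted at the origin on a cart in front of the work surface, level with it; the furniture and walls round the work are solid. World frame = base frame: x ahead of the robot, y to its left, z up, the work surface at z = 0. Lengths are in m, angles in degrees, forces in N, time in s.
With the tool pointing down it reaches from about 0.4 to 0.825 m from the base axis. Payload 7 kg.
Tool frame: the origin (TCP) lies midway between the tips of the shut fingers; the grasp point (between the pads) lies ctrl.tcp_to_grasp behind it (ctrl.tcp_to_grasp is the distance from the TCP to the grasp point, in m); z points along the fingers, y is the line along which they close (so a half turn about z gives the same grasp; the last joint's range is limited). The gripper opens to 88 mm and grips with 3 to 60 N. Pads are 19 mm wide; open, the fingers measure 130 mm over their backs; the gripper's body (78 mm by 193 mm) begins 47 mm behind the grasp point.
Start: joints at [-54.483, 20.546, 0.682, 0, -70.136, -16.507], TCP at [0.22, -0.638, 0.227] pointing down, gripper open.
Joint ranges: [-176.03, 176.03], [-82.01, 121.73], [-58.28, 71.71], [-173.87, 95.51], [-174.79, -0.11], [-173.66, 173.66]. Speed limits (degrees/s): [136.94, 136.94, 172.46, 180, 180, 180].

### API

Orientations are given as [roll, pitch, yaw] about the fixed x, y, z axes, in that order (R = Rz(yaw) Ry(pitch) Rx(roll)).
In Python, from plant import ctrl, imaging, close_job gives the robot as it stands.
- The arm moves only by the shell command python3 -m crank 'ROWS'. ROWS is JSON, a list of rows, each a list of 3 entries, a list of its own where there are three numbers: the shift along the world's x, y, z in m, then the turn, a rotation vector about the world's x, y, z in degrees, then the opening, from -1 (shut) to 1 (fully open), so that 0 is half open. A call has 1 to 12 rows; each row shifts and turns the commanded pose from where the row before left it; what a row does not reach is not made up. A row lasts 1/10 s, in which the tool goes at most 50 mm and 8.59 degrees, less where a joint would pass 70% of its speed; a pose out of reach is approached as far as the arm can. A call is refused whole if a number of a shift passes 0.05 or a number of a turn 8.59, either way. A call with a gripper value outside its range is refused whole. The fingers move at their own pace and stop on an object; the grip force is fixed at half the most. Time passes only in rows, so rows that do not move let the fingers close. It gives the time, the measured TCP pose, the force, the opening and the grip force at its end, in the units of the state.
- ctrl.get_obs(): the state, without advancing time (a new reading comes with each control period).
- imaging.snapshot(name): name is "scene" or "top" or "wrist"; returns (picture, depth): 400x640x3 uint8, blue, green, red; 400x640 float32, m along the optical axis (not along the pixel's ray), 0 where there is no reading.
- imaging.camera_model(name): a dict with "mtx" (3x3 intrinsics, pixels), "R" (3x3) and "t" (3): a world point X has camera coordinates R X + t. Camera axes: x right, y down, z forward; pixel columns grow to the right and rows downward; lengths in m; the calibration is good to about 2 mm. A picture is of the moment at which its call begins: read the wrist's pose just before it. camera_model takes no time and is no camera call; for the wrist camera it gives the pose at the moment of the call.
- close_job(): hands the job in; it is judged then, once.
The state is a dict: "clock": time; "joint_pos": joint angles; "qvel": joint speeds; "tau": joint torques, N m; "tool_pos": TCP position; "orientation": TCP orientation; "force": force on the tool from outside, world axes, zero at the start; "moment": the same for the moment, N m; "opening": finger opening in m; "gripper_force": force on a finger pad.
Only numpy, scipy, OpenCV 4.12 (cv2) and the standard library are available. Lean on these libraries where they do the work, as an engineer would, in place of code of your own. Each camera call takes 0.05 s, during which the arm holds its last target. There are 200 camera calls.

### The job

Drop the two steel rings into the round seats of the blue die holder, each into the seat of its own size, lying flat on the seat's floor. Then pick up the aluminium bezel plate by its red rib and hold it level and still about 3 cm above the holder's top face, large opening over the large ring and all four screw holes lined up with the threaded holes below, so that a workmate can start the screws. Finish while still holding it there: the bezel must not touch the holder or the rings, and the loose hex nut and steel block nearby are to be left alone.

Things in the scene. Friction and masses are not known exactly. Their poses are not given: they have to be found in the camera images.
- holder: blue die holder, steel top face, 90 (x) x 160 (y) x 24 (z) mm, fixed, with a bolt ear (44 x 20 mm, 12 mm high) beyond each y end. Origin: centre of underside, on the table; z up. Round seats 6 mm deep: diameter 60 at y = +40, diameter 46 at y = -33 mm. Four black threaded holes in the top face, see thread0..3. Turned up to 0.3 rad from the world axes.
- large_seat (a point): centre of the floor of the 60 mm seat, 18 mm above the table; axes as the holder's
- small_seat (a point): centre of the floor of the 46 mm seat, 18 mm above the table; axes as the holder's
- large_ring: large grey steel ring, outer diameter 56 mm, 18 mm high, about 0.22 kg, lying flat; origin: centre of its underside, z up along its axis. Fits only the 60 mm seat and then stands 12 mm proud of the top face.
- small_ring: small grey steel ring (shaft collar), outer diameter 42 mm, 15 mm high, about 0.12 kg, lying flat; origin: centre of its underside, z up along its axis. Belongs in the 46 mm seat. One ring starts in front of the holder, the other beyond the tip of the orange shear bar (bar: x 0.45 to 0.53, y below -0.24 m, 150 mm high; pass above or round it).
- bezel: aluminium plate 90 (x) x 160 (y) x 5 (z) mm, 0.2 to 0.3 kg, flat on the table; origin: centre of underside, z up. Openings 60 mm at y = +40, 46 mm at y = -33 mm; 8 mm screw holes, see hole0..3. Grip: red upright rib in the middle, 56 long (x), 10 thick (y), 5 to 35 mm above the underside; red feet (14 thick, 11 mm high) 27 to 45 mm out along x. Turned up to 0.35 rad from the world axes.
- hex_nut: bystander: large dark hex nut, 46 x 53 x 22 mm; origin: centre of its underside
- steel_block: bystander: flat grey steel block, 62 x 62 x 20 mm; origin: centre of its underside
- thread0 (a point): mouth of the holder's threaded hole 0, at (+36, +71, +24) mm in the holder's frame
- hole0 (a point): lower mouth of the bezel's screw hole 0, at (+36, +71, 0) mm in the bezel's frame; belongs over thread0
- thread1 (a point): mouth of the holder's threaded hole 1, at (+36, -71, +24) mm in the holder's frame
- hole1 (a point): lower mouth of the bezel's screw hole 1, at (+36, -71, 0) mm in the bezel's frame; belongs over thread1
- thread2 (a point): mouth of the holder's threaded hole 2, at (-36, +71, +24) mm in the holder's frame
- hole2 (a point): lower mouth of the bezel's screw hole 2, at (-36, +71, 0) mm in the bezel's frame; belongs over thread2
- thread3 (a point): mouth of the holder's threaded hole 3, at (-36, -71, +24) mm in the holder's frame
- hole3 (a point): lower mouth of the bezel's screw hole 3, at (-36, -71, 0) mm in the bezel's frame; belongs over thread3
There are look-alikes about, which are no part of the job. What is shaped like the large_ring but brown is not meant.

How it is judged:
By the outcome, as a careful person would: the job done as asked, in the order asked, and still so for the second after the job is handed in, while the arm keeps its last pose, push and grip.
It also fails if it takes over 64 s, if anything falls off the work surface, if the arm or the gripper's body presses on something with over 40 N, if the wrist force passes 120 N, or if a joint passes its speed limit or range.

## Working session

There is one attempt and no reset: what is moved stays moved. The work goes in short steps, Python scripts to look and compute and a shell command to move; the robot and the scene stay as the last step left them, time stands still between calls to the robot, and variables do not carry over. Pictures are saved under pics/ and viewed, at most 12 in all, crops included, and the job is handed in when it is done.

```bash
mkdir -p pics; ls; python3 - <<'E'
from plant import ctrl, imaging
import cv2,numpy as np
print(ctrl.get_obs(), ctrl.tcp_to_grasp)
for n in("scene","top"):
    im,d=imaging.snapshot(n); cv2.imwrite(f"pics/{n}0.png",im); np.save(f"{n}0.npy",d)
    m=imaging.camera_model(n); print(n,m["mtx"],-m["R"].T@m["t"])
E
```

```text
pics
{'clock': 0.0, 'joint_pos': array([-5.44814243e+01,  2.05903282e+01,  6.33212471e-01, -2.05102840e-02,
       -7.01352867e+01, -1.65068831e+01]), 'qvel': array([-0.02278115, -0.06044361,  0.09077404,  0.07700364,  0.00449738,
       -0.00334536]), 'tau': array([-9.59420795e-04, -5.82715702e+01,  2.93039507e+01,  6.99655920e+00,
        6.93778595e-03, -1.15162370e-04]), 'tool_pos': array([ 0.21970354, -0.63772208,  0.22562969]), 'orientation': array([ 1.79905927e+02, -7.77062280e-03, -1.60995286e+02]), 'force': array([-0.29957902,  0.11821309,  0.06183429]), 'moment': array([-0.01303301, -0.00887797,  0.01249957]), 'gripper_force': 0.0, 'opening': 0.08783760387494105} 0.0188
scene [[487.31174309   0.         316.18780995]
 [  0.         487.31174309 198.61825542]
 [  0.           0.           1.        ]] [-0.01757777  0.66317777  1.0727857 ]
top [[473.62201338   0.         319.21880901]
 [  0.         473.62201338 202.09489503]
 [  0.           0.           1.        ]] [0.4548088  0.05680842 1.12641863]
```

View pics/top0.png

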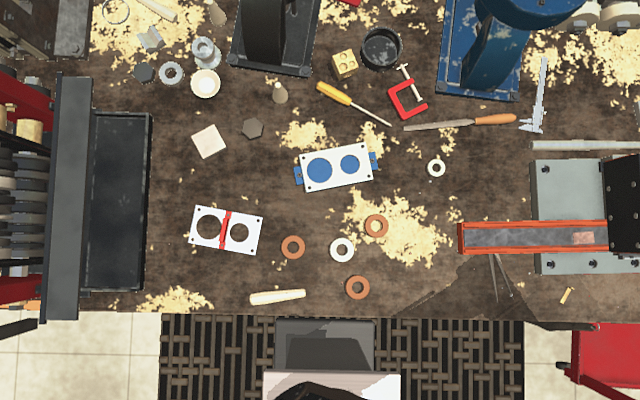

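View pics/scene0.png

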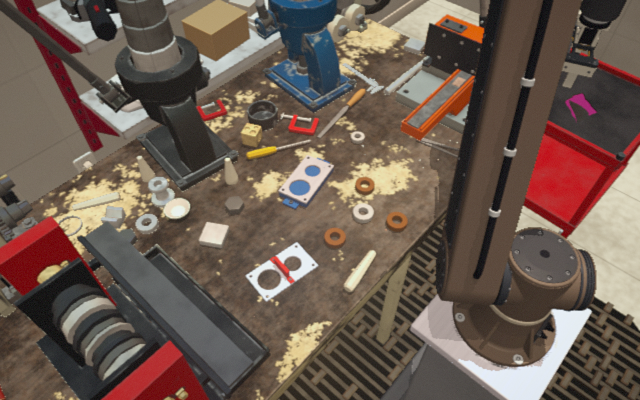

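The top view shows the holder at (335,168) with its large seat at (320,170), and the bezel at (226,230) with its large opening at (208,226). Ring candidates are:
- grey (342,250), in front of the holder
- grey (436,167), near the bar tip
- brown (293,247), (376,226) and (357,287), which are look-alikes
- grey (171,73), far left, a look-alike

I choose the two greys at (342,250) and (436,167). The measured diameters will show which is large.

```bash
cat > h.py <<'E'
import cv2,numpy as np
from plant import ctrl,imaging
def cast(m,px,z):
    px=np.atleast_2d(np.asarray(px,float)); R,t=m["R"],m["t"]
    c=-R.T@t; d=np.c_[px,np.ones(len(px))]@np.linalg.inv(m["mtx"]).T@R
    return c+d*((z-c[2])/d[:,2])[:,None]
def blobs(mask,amin=20):
    cs,_=cv2.findContours(mask.astype(np.uint8),cv2.RETR_LIST,cv2.CHAIN_APPROX_NONE)
    return [c[:,0,:] for c in cs if cv2.contourArea(c)>amin]
E
python3 - <<'E'
from h import *
im=cv2.imread("pics/top0.png"); m=imaging.camera_model("top")
hsv=cv2.cvtColor(im,cv2.COLOR_BGR2HSV)
white=(hsv[...,1]<50)&(hsv[...,2]>140)
blue=(hsv[...,0]>95)&(hsv[...,0]<125)&(hsv[...,1]>120)
def rep(mask,roi,z,nm,a=20):
    x0,y0,x1,y1=roi; s=np.zeros_like(mask); s[y0:y1,x0:x1]=mask[y0:y1,x0:x1]
    for c in blobs(s,a):
        w=cast(m,c,z)[:,:2].astype(np.float32); (cx,cy),r=cv2.minEnclosingCircle(w); b=cv2.minAreaRect(w)
        print(nm,np.round(c.mean(0)),"circ",np.round([cx,cy,2*r],4),"rect",np.round([*b[0],*b[1],b[2]],4))
rep(white,(322,232,362,268),.018,"ringA"); rep(white,(420,150,455,182),.015,"ringB")
rep(white,(290,138,385,195),.024,"holder"); rep(blue,(290,138,385,195),.018,"seats",60)
rep(white,(185,200,268,260),.005,"bezel",60)
red=((hsv[...,0]<8)|(hsv[...,0]>172))&(hsv[...,1]>150); rep(red,(185,200,268,260),.03,"rib")
cr=[cv2.resize(im[y:y+100,x:x+130],None,fx=3,fy=3) for x,y in((275,200),(380,110))]
cv2.imwrite("pics/c1.png",np.hstack(cr))
E
```

```text
ringA [342. 249.] circ [ 0.4354 -0.0143  0.0297] rect [ 0.4358 -0.0144  0.0279  0.0257  1.2503]
ringA [341. 250.] circ [ 0.4344 -0.0145  0.0569] rect [ 0.4346 -0.0144  0.0534  0.0537  1.3699]
ringB [436. 167.] circ [ 0.6341 -0.2354  0.0242] rect [ 6.34700e-01 -2.36000e-01  2.18000e-02  2.06000e-02  4.57968e+01]
ringB [436. 167.] circ [ 0.6346 -0.2353  0.043 ] rect [ 0.6341 -0.2342  0.041   0.0406  0.2018]
holder [319. 170.] circ [0.6197 0.043  0.0635] rect [6.19200e-01 4.28000e-02 6.00000e-02 6.02000e-02 4.66226e+01]
holder [350. 164.] circ [ 0.6357 -0.0284  0.0496] rect [ 6.35400e-01 -2.98000e-02  4.67000e-02  4.71000e-02  4.66637e+01]
holder [336. 167.] circ [0.6292 0.0033 0.1831] rect [6.28800e-01 3.60000e-03 9.27000e-02 1.62500e-01 1.26743e+01]
seats [298. 175.] circ [0.6066 0.0912 0.0437] rect [ 0.6066  0.0921  0.0415  0.0171 12.8661]
seats [319. 170.] circ [0.6201 0.0427 0.0573] rect [0.6201 0.0427 0.0524 0.0567 1.5334]
seats [349. 164.] circ [ 0.6363 -0.0291  0.0429] rect [ 0.6364 -0.0291  0.0382  0.0403  1.5522]
bezel [239. 232.] circ [0.469  0.2275 0.0486] rect [4.68900e-01 2.28000e-01 4.69000e-02 4.46000e-02 4.67523e+01]
bezel [243. 233.] circ [0.4675 0.2178 0.1163] rect [4.67900e-01 2.18800e-01 7.68000e-02 9.28000e-02 8.06604e+01]
bezel [206. 226.] circ [0.4807 0.3043 0.1158] rect [4.81700e-01 3.04500e-01 7.44000e-02 9.23000e-02 8.06658e+01]
rib [224. 231.] circ [0.4742 0.2571 0.0905] rect [4.74600e-01 2.59200e-01 1.56000e-02 9.00000e-02 8.06536e+01]
```

View pics/c1.png

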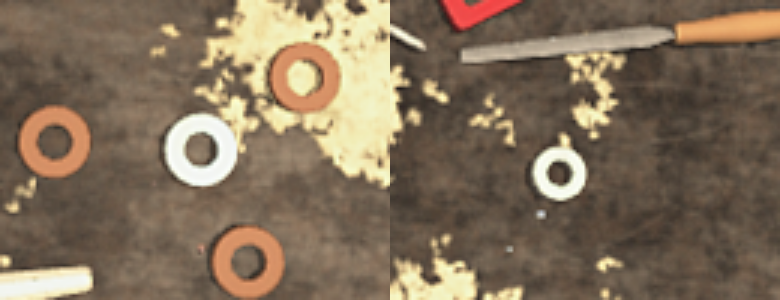

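The crop shows both grey rings clearly: the large one (55 mm) at top-view (342,250) with three brown decoys around it, and the small one (42 mm) at (436,167), standing alone. I'll fetch the small ring first.

```bash
python3 -m crank '[[[0.034,0.033,0.003],[0,0,-1.6],1],[[0.034,0.033,0.003],[0,0,-1.6],1],[[0.034,0.033,0.003],[0,0,-1.6],1],[[0.034,0.033,0],[0,0,-1.6],1],[[0.034,0.033,0],[0,0,-1.6],1],[[0.034,0.033,0],[0,0,-1.6],1],[[0.034,0.033,0],[0,0,-1.6],1],[[0.034,0.033,0],[0,0,-1.6],1],[[0.034,0.033,0],[0,0,-1.6],1],[[0.034,0.033,0],[0,0,-1.6],1],[[0.034,0.033,0],[0,0,-1.6],1],[[0.034,0.033,0],[0,0,-1.6],1]]'
```

```text
clock: 1.3
tool_pos: [0.6288, -0.2405, 0.2353]
orientation: [180.0, -0.0, 179.7]
force: [1.0, -0.7, -0.2]
opening: 0.0873
gripper_force: 0.0
```

```bash
cat >> h.py <<'E'
def rings(name,z,dia,tol=.006,tag=None,white=True,near=None):
    """circles (contours whose world outline is round with given dia) on plane z"""
    m=imaging.camera_model(name); im,d=imaging.snapshot(name)
    if tag: cv2.imwrite(f"pics/{tag}.png",im)
    hsv=cv2.cvtColor(im,cv2.COLOR_BGR2HSV)
    mk=(hsv[...,1]<60)&(hsv[...,2]>110)
    if not white: mk=~mk
    for c in blobs(mk,100):
        if c.min()<=1 or c[:,0].max()>=638 or c[:,1].max()>=398: continue
        w=cast(m,c,z)[:,:2].astype(np.float32); (cx,cy),a,_=cv2.fitEllipse(w)
        if abs(np.mean(a)-dia)<tol and abs(a[1]-a[0])<tol: print(name,np.round(c.mean(0)),np.round([cx,cy,*a],4))
E
python3 - <<'E'
from h import *
m=imaging.camera_model("wrist"); print(-m["R"].T@m["t"],m["R"],ctrl.get_obs()["tool_pos"])
rings("wrist",.015,.042,tag="w1")
E
```

```text
[ 0.54340451 -0.24066565  0.39420617] [[ 4.11568706e-03  9.99991293e-01  6.88811446e-04]
 [ 9.51503037e-01 -4.12801111e-03  3.07611655e-01]
 [ 3.07611820e-01 -6.10627126e-04 -9.51511742e-01]] [ 0.62882791 -0.24047172  0.23525065]
wrist [324. 178.] [ 0.6327 -0.2373  0.0399  0.0415]
```

View pics/w1.png

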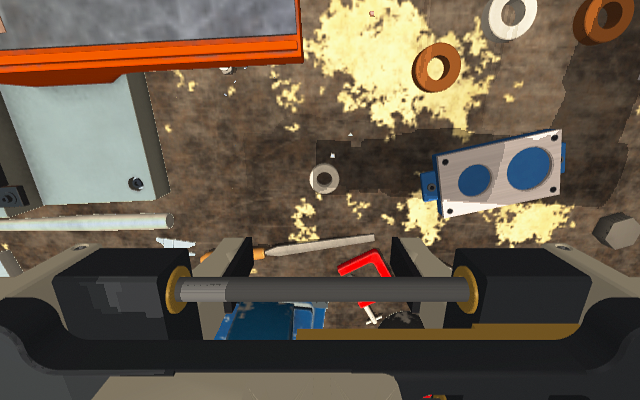

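The wrist view shows the small ring at (324,178), the holder at (505,170) and the large ring at (512,15). I'm going down on the small ring.

```bash
python3 -m crank '[[[0.005,0.0045,-0.04],[0,0,0],1],[[0,0,-0.045],[0,0,0],1],[[0,0,-0.045],[0,0,0],1],[[0,0,-0.045],[0,0,0],1],[[0,0,-0.03],[0,0,0],1],[[0,0,-0.012],[0,0,0],1],[[0,0,-0.009],[0,0,0],1],[[0,0,0],[0,0,0],1]]'
```

```text
clock: 2.15
tool_pos: [0.633, -0.2377, 0.0094]
orientation: [-180.0, -0.0, 179.8]
force: [-0.6, 0.6, 0.3]
opening: 0.0875
gripper_force: 0.0
```

```bash
python3 -m crank '[[[0,0,0],[0,0,0],0],[[0,0,0],[0,0,0],-0.2],[[0,0,0],[0,0,0],-0.4],[[0,0,0],[0,0,0],-0.6],[[0,0,0],[0,0,0],-0.6],[[0,0,0],[0,0,0],-0.6]]'
```

```text
clock: 2.75
tool_pos: [0.6329, -0.2377, 0.0098]
orientation: [-180.0, 0.0, 179.8]
force: [0.4, -0.2, -1.0]
opening: 0.0452
gripper_force: 0.0
```

```bash
python3 -m crank '[[[0,0,0],[0,0,0],-1],[[0,0,0],[0,0,0],-1],[[0,0,0],[0,0,0],-1],[[0,0,0],[0,0,0],0.4],[[0,0,0],[0,0,0],0.4],[[0,0,0],[0,0,0],0.4]]'; python3 -m crank '[[[0,0,0],[0,0,8.5],0.4],[[0,0,0],[0,0,8.5],0.4],[[0,0,0],[0,0,8.5],0.4],[[0,0,0],[0,0,8.5],0.4],[[0,0,0],[0,0,8.5],0.4],[[0,0,0],[0,0,8.5],0.4],[[0,0,0],[0,0,8.5],0.4],[[0,0,0],[0,0,8.5],0.4],[[0,0,0],[0,0,8.5],0.4],[[0,0,0],[0,0,8.5],0.4],[[0,0,0],[0,0,8.5],0.4],[[0,0,0],[0,0,8.5],0.4]]'; python3 -m crank '[[[0,0,0],[0,0,0],0],[[0,0,0],[0,0,0],-0.5],[[0,0,0],[0,0,0],-1],[[0,0,0],[0,0,0],-1],[[0,0,0],[0,0,0],-1],[[0,0,0],[0,0,0],-1]]'
```

```text
clock: 3.35
tool_pos: [0.6328, -0.2377, 0.0094]
orientation: [180.0, -0.0, 179.8]
force: [0.3, 0.1, -0.8]
opening: 0.0577
gripper_force: 0.0
clock: 4.55
tool_pos: [0.6328, -0.2377, 0.0094]
orientation: [180.0, 0.0, -77.8]
force: [0.1, 0.2, 0.6]
opening: 0.0615
gripper_force: 0.0
clock: 5.15
tool_pos: [0.6329, -0.2376, 0.0095]
orientation: [-180.0, 0.0, -78.2]
force: [0.3, 0.7, -0.2]
opening: 0.0405
gripper_force: 30.0
```

```bash
python3 -m crank '[[[0,0,0.03],[0,0,0],-1],[[0,0,0.045],[0,0,0],-1],[[0,0.02,0.04],[0,0,0],-1],[[0,0.03,0.035],[0,0,0],-1],[[0,0.035,0.03],[0,0,0],-1],[[0,0.035,0.02],[0,0,0],-1],[[0,0.03,0.01],[0,0,0],-1],[[0,0.025,0],[0,0,0],-1],[[0,0.015,0],[0,0,0],-1],[[0,0.01,0],[0,0,0],-1],[[0,0,0],[0,0,0],-1],[[0,0,0],[0,0,0],-1]]'
python3 - <<'E'
from h import *
rings("wrist",.024,.060,white=False,tag="w2"); rings("wrist",.024,.046,white=False)
rings("top",.024,.060,white=False); rings("top",.024,.046,white=False)
E
```

```text
clock: 6.35
tool_pos: [0.6327, -0.0382, 0.2191]
orientation: [179.9, -0.0, -78.2]
force: [0.9, 0.5, -1.0]
opening: 0.0404
gripper_force: 30.0
wrist [321. 252.] [0.6092 0.0669 0.0451 0.0504]
wrist [318. 184.] [ 0.6343 -0.0311  0.0438  0.044 ]
top [341. 249.] [ 0.4348 -0.0138  0.0589  0.06  ]
top [319. 170.] [0.6193 0.0428 0.0565 0.0574]
top [172.  73.] [0.8425 0.4008 0.0607 0.0639]
```

View pics/w2.png

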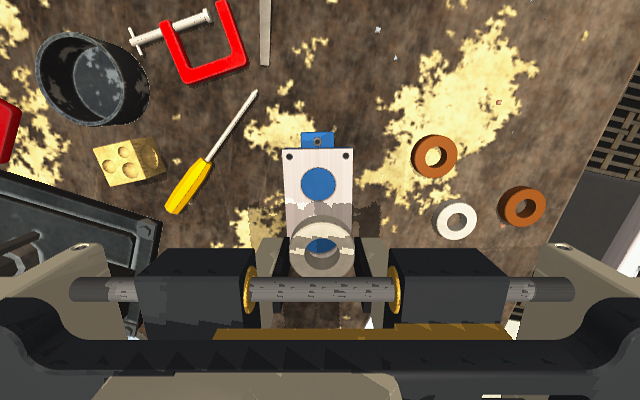

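The wrist view shows the held ring level at (321,250) and the small seat clear at (318,184). The wrist and corrected top positions agree to about 1 mm, so I'm lowering.

```bash
python3 -m crank '[[[0.0017,0.0067,-0.03],[0,0,0],-1],[[0,0,-0.04],[0,0,0],-1],[[0,0,-0.04],[0,0,0],-1],[[0,0,-0.035],[0,0,0],-1],[[0,0,-0.025],[0,0,0],-1],[[0,0,-0.01],[0,0,0],-1],[[0,0,0],[0,0,0],-1],[[0,0,0],[0,0,0],-1]]'
```

```text
clock: 7.35
tool_pos: [0.6355, -0.0311, 0.0408]
orientation: [-179.9, -0.0, -78.2]
force: [0.9, 0.5, -1.0]
opening: 0.0407
gripper_force: 30.0
```

```bash
python3 -m crank '[[[-0.001,-0.0004,-0.003],[0,0,0],-1],[[0,0,-0.003],[0,0,0],-1],[[0,0,-0.003],[0,0,0],-1],[[0,0,-0.002],[0,0,0],-1],[[0,0,0],[0,0,0],-1],[[0,0,0],[0,0,0],-1]]'
```

```text
clock: 7.95
tool_pos: [0.6341, -0.0311, 0.0288]
orientation: [-179.9, -0.0, -78.2]
force: [1.0, 0.7, -1.3]
opening: 0.04
gripper_force: 30.0
```

```bash
python3 -m crank '[[[0,0,0],[0,0,0],0.3],[[0,0,0],[0,0,0],0.3],[[0,0,0],[0,0,0],0.3],[[0,0,0.02],[0,0,0],0.3],[[0,0,0.045],[0,0,0],0.65],[[-0.02,0.003,0.04],[0,0,-5],0.65],[[-0.03,0.003,0.03],[0,0,-5],0.65],[[-0.04,0.003,0.02],[0,0,-5],0.65],[[-0.045,0.003,0],[0,0,-5],0.65],[[-0.04,0.002,0],[0,0,-6],0.65],[[-0.025,0,0],[0,0,0],0.65],[[0,0,0],[0,0,0],0.65]]'
python3 - <<'E'
from h import *
rings("wrist",.018,.056,tag="w3"); rings("top",.033,.042); print(ctrl.get_obs()["tool_pos"])
E
```

```text
clock: 9.15
tool_pos: [0.4304, -0.0178, 0.184]
orientation: [-180.0, 0.1, -104.2]
force: [1.2, 0.5, 0.6]
opening: 0.0722
gripper_force: 0.0
wrist [318. 186.] [ 0.4332 -0.0169  0.0544  0.0558]
top [239. 232.] [0.4688 0.224  0.0437 0.0444]
top [252. 128.] [0.7138 0.2019 0.0449 0.0455]
[ 0.43362447 -0.01731671  0.1842663 ]
```

View pics/w3.png

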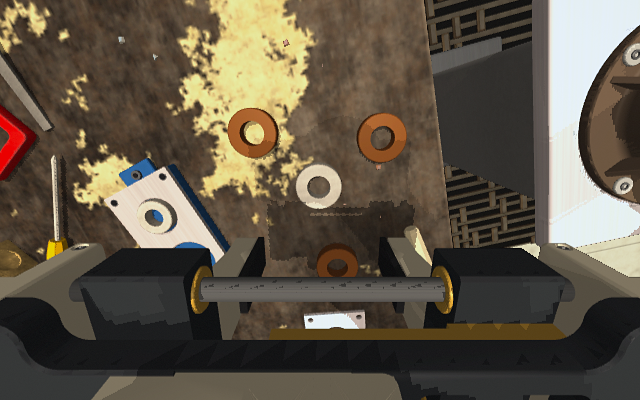

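The wrist view shows the small ring sitting in its seat at (155,217) and the large ring at (318,186). The brown rings at (252,132), (382,137) and (337,262) leave finger clearance, so I'm descending.

```bash
python3 -m crank '[[[0,0.0004,-0.04],[0,0,0],0.65],[[0,0,-0.045],[0,0,0],0.65],[[0,0,-0.04],[0,0,0],0.65],[[0,0,-0.03],[0,0,0],0.65],[[0,0,-0.012],[0,0,0],0.65],[[0,0,-0.006],[0,0,0],0.65],[[0,0,0],[0,0,0],0.3],[[0,0,0],[0,0,0],0],[[0,0,0],[0,0,0],-1],[[0,0,0],[0,0,0],-1],[[0,0,0],[0,0,0],-1]]'; python3 -m crank '[[[0,0,0],[0,0,0],0.6],[[0,0,0],[0,0,0],0.6],[[0,0,0],[0,0,0],0.6]]'
```

```text
clock: 10.35
tool_pos: [0.4343, -0.0167, 0.0113]
orientation: [-179.9, 0.1, -104.2]
force: [0.3, 0.2, 1.0]
opening: 0.0549
gripper_force: 30.0
clock: 10.65
tool_pos: [0.4334, -0.017, 0.0106]
orientation: [180.0, -0.0, -104.2]
force: [0.2, 0.9, -0.4]
opening: 0.0686
gripper_force: 0.0
```

```bash
python3 -m crank '[[[0,0,0],[0,0,8.2],0.5],[[0,0,0],[0,0,8.2],0.5],[[0,0,0],[0,0,8.2],0.5],[[0,0,0],[0,0,8.2],0.5],[[0,0,0],[0,0,8.2],0.5],[[0,0,0],[0,0,8.2],0.5],[[0,0,0],[0,0,8.2],0.5],[[0,0,0],[0,0,8.2],0.5],[[0,0,0],[0,0,8.2],0.5],[[0,0,0],[0,0,8.2],0.5],[[0,0,0],[0,0,8.2],0.5]]'; python3 -m crank '[[[0,0,0],[0,0,0],0.3],[[0,0,0],[0,0,0],0],[[0,0,0],[0,0,0],-1],[[0,0,0],[0,0,0],-1],[[0,0,0],[0,0,0],-1]]'
```

```text
clock: 11.75
tool_pos: [0.4334, -0.017, 0.0105]
orientation: [180.0, 0.0, -13.7]
force: [0.4, 0.2, -0.2]
opening: 0.0659
gripper_force: 0.0
clock: 12.25
tool_pos: [0.4335, -0.017, 0.0105]
orientation: [180.0, 0.0, -14.1]
force: [-0.1, 0.2, -0.2]
opening: 0.0546
gripper_force: 30.0
```

```bash
python3 -m crank '[[[0,0,0.03],[0,0,0],-1],[[0,0,0.045],[0,0,0],-1],[[0.02,0.005,0.04],[0,0,-8],-1],[[0.035,0.01,0.03],[0,0,-8],-1],[[0.04,0.012,0.02],[0,0,-8],-1],[[0.04,0.012,0.02],[0,0,-8],-1],[[0.03,0.01,0],[0,0,-8],-1],[[0.015,0.007,0],[0,0,-8],-1],[[0.005,0.001,0],[0,0,-8],-1],[[0,0,0],[0,0,-7.3],-1],[[0,0,0],[0,0,0],-1],[[0,0,0],[0,0,0],-1]]'
python3 - <<'E'
from h import *
rings("wrist",.024,.060,white=False,tag="w4"); rings("wrist",.033,.042);rings("wrist",.1975,.056); print(ctrl.get_obs()["tool_pos"])
E
```

```text
clock: 13.45
tool_pos: [0.6181, 0.0399, 0.1951]
orientation: [179.9, 0.0, -77.1]
force: [-1.1, 0.1, -2.7]
opening: 0.055
gripper_force: 30.0
wrist [322. 254.] [0.5944 0.1352 0.0593 0.06  ]
wrist [320. 183.] [0.6185 0.0398 0.0562 0.0587]
wrist [368. 318.] [0.5081 0.2115 0.0464 0.0487]
wrist [309. 129.] [ 0.6326 -0.0322  0.0438  0.0471]
[0.61833002 0.0399701  0.19558937]
```

View pics/w4.png

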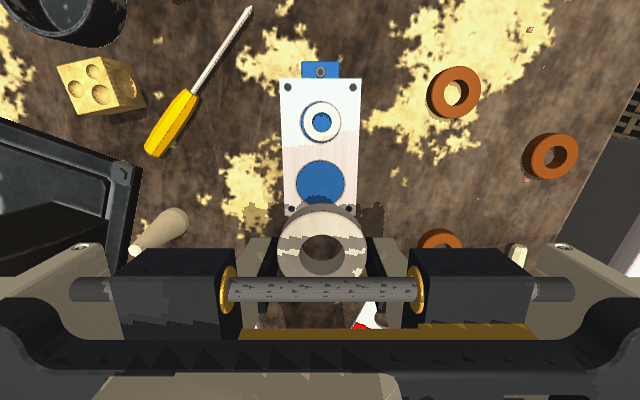

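The wrist view shows the small ring in its seat at (321,122), the large seat at (320,183) measured at (0.6185, 0.0398), and the held ring at (322,245). I'm lowering.

```bash
python3 -m crank '[[[0.0002,0,-0.03],[0,0,0],-1],[[0,0,-0.04],[0,0,0],-1],[[0,0,-0.035],[0,0,0],-1],[[0,0,-0.03],[0,0,0],-1],[[0,0,-0.015],[0,0,0],-1],[[0,0,-0.004],[0,0,0],-1],[[0,0,0],[0,0,0],-1],[[0,0,0],[0,0,0],-1]]'
```

```text
clock: 14.4
tool_pos: [0.6196, 0.0403, 0.0428]
orientation: [-179.9, 0.0, -77.2]
force: [0.6, -0.8, -1.2]
opening: 0.0546
gripper_force: 30.0
```

```bash
python3 -m crank '[[[-0.0011,-0.0002,-0.004],[0,0,0],-1],[[0,0,-0.003],[0,0,0],-1],[[0,0,-0.003],[0,0,0],-1],[[0,0,-0.002],[0,0,0],-1],[[0,0,0],[0,0,0],-1],[[0,0,0],[0,0,0],-1]]'
```

```text
clock: 15.0
tool_pos: [0.6182, 0.0401, 0.0297]
orientation: [-179.9, 0.0, -77.3]
force: [3.1, 0.7, -1.2]
opening: 0.0545
gripper_force: 30.0
```

```bash
python3 -m crank '[[[0,0,0],[0,0,0],0.6],[[0,0,0],[0,0,0],0.6],[[0,0,0],[0,0,0],0.6],[[0,0,0.025],[0,0,0],0.6],[[0,0,0.045],[0,0,0],0.6],[[0,0,0.045],[0,0,8],0.6],[[-0.02,0.03,0.03],[0,0,8],0.6],[[-0.025,0.037,0.015],[0,0,8],0.4],[[-0.025,0.037,0],[0,0,8.5],0.2],[[-0.025,0.037,0],[0,0,8.5],0.2],[[-0.025,0.037,0],[0,0,8.5],0.2],[[-0.02,0.03,0],[0,0,8.5],0.2]]'; python3 -m crank '[[[-0.005,0.0085,0],[0,0,8.5],0.2],[[0,0,0],[0,0,1.5],0.2],[[0,0,0],[0,0,0],0.2]]'
cat >> h.py <<'E'
def rects(name,z,roi=None,tag=None,zr=.035):
    m=imaging.camera_model(name); im,d=imaging.snapshot(name)
    if tag: cv2.imwrite(f"pics/{tag}.png",im)
    hsv=cv2.cvtColor(im,cv2.COLOR_BGR2HSV)
    red=((hsv[...,0]<8)|(hsv[...,0]>172))&(hsv[...,1]>140)
    for c in blobs(red,100):
        w=cast(m,c,zr)[:,:2].astype(np.float32); b=cv2.minAreaRect(w)
        print(name,"red",np.round(c.mean(0)),np.round([*b[0],*b[1],b[2]],4))
    mk=(hsv[...,1]<60)&(hsv[...,2]<90)
    for c in blobs((hsv[...,1]<60)&(hsv[...,2]>110),800):
        w=cast(m,c,z)[:,:2].astype(np.float32); b=cv2.minAreaRect(w); print(name,"white",np.round(c.mean(0)),np.round([*b[0],*b[1],b[2]],4))
E
python3 - <<'E'
from h import *
rects("wrist",.005,tag="w5"); o=ctrl.get_obs(); print(o["tool_pos"],o["orientation"])
E
```

```text
clock: 16.2
tool_pos: [0.4761, 0.2491, 0.1899]
orientation: [-180.0, -0.0, -18.9]
force: [0.5, 0.4, 0.3]
opening: 0.0527
gripper_force: 0.0
clock: 16.5
tool_pos: [0.4725, 0.2562, 0.1896]
orientation: [180.0, 0.0, -9.4]
force: [-0.4, 0.2, 0.6]
opening: 0.0523
gripper_force: 0.0
wrist red [319. 179.] [4.78800e-01 2.57500e-01 1.21000e-02 8.22000e-02 8.06477e+01]
wrist white [241. 388.] [1.43900e-01 4.27700e-01 4.77000e-01 5.80000e-02 8.06659e+01]
wrist white [365. 291.] [2.92200e-01 2.20600e-01 1.40400e-01 2.24000e-02 8.06539e+01]
wrist white [345. 179.] [ 0.4679  0.2262  0.0462  0.0459 36.4955]
wrist white [288. 179.] [ 0.4797  0.2973  0.0607  0.0596 32.7451]
wrist white [353. 178.] [4.66500e-01 2.16100e-01 7.57000e-02 9.13000e-02 8.07991e+01]
wrist white [285. 178.] [4.80600e-01 3.01200e-01 7.46000e-02 9.11000e-02 8.06476e+01]
wrist white [532.  23.] [ 0.6216 -0.0145  0.0763  0.1695 12.6593]
wrist white [245.  10.] [6.59400e-01 3.07100e-01 7.92000e-02 3.74000e-02 8.06345e+01]
[0.47272981 0.25579062 0.18954017] [ 1.79983665e+02  8.15809207e-03 -9.47395315e+00]
```

View pics/w5.png

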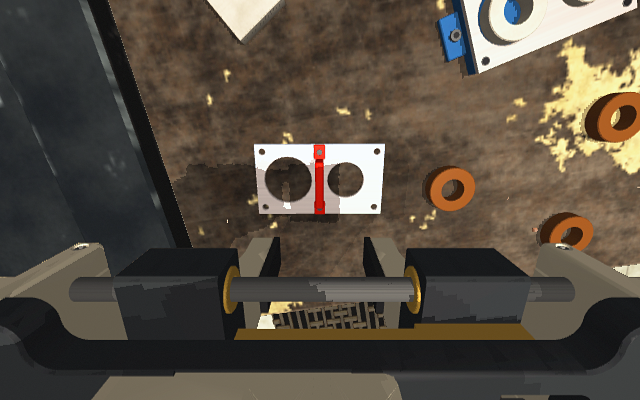

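The wrist view shows the bezel at (319,179), large opening at (288,179) and small at (345,179), with the rib between them. Bezel yaw is -9.4°, centre about (0.4733, 0.258). I'm descending onto the rib.

```bash
python3 -m crank '[[[0.0006,0.002,-0.03],[0,0,0],0.2],[[0,0,-0.045],[0,0,0],0.2],[[0,0,-0.045],[0,0,0],0.2],[[0,0,-0.035],[0,0,0],0.2],[[0,0,-0.016],[0,0,0],0.2],[[0,0,-0.0065],[0,0,0],0.2],[[0,0,0],[0,0,0],0.2],[[0,0,0],[0,0,0],0.2]]'; python3 -m crank '[[[0,0,0],[0,0,0],-0.2],[[0,0,0],[0,0,0],-0.6],[[0,0,0],[0,0,0],-1],[[0,0,0],[0,0,0],-1],[[0,0,0],[0,0,0],-1],[[0,0,0],[0,0,0],-1]]'
```

```text
clock: 17.35
tool_pos: [0.4741, 0.2585, 0.013]
orientation: [-179.9, -0.0, -9.4]
force: [0.0, 0.7, 0.1]
opening: 0.0527
gripper_force: 0.0
clock: 17.95
tool_pos: [0.4733, 0.2584, 0.0121]
orientation: [-180.0, -0.0, -9.3]
force: [-0.4, 1.6, -0.7]
opening: 0.0101
gripper_force: 0.6
```

```bash
python3 -m crank '[[[0,0,0],[0,0,0],-1],[[0,0,0],[0,0,0],-1],[[0,0,0.01],[0,0,0],-1],[[0,0,0.02],[0,0,0],-1],[[0,0,0.03],[0,0,0],-1],[[0,0,0.03],[0,0,0],-1],[[0,0,0.02],[0,0,0],-1],[[0,0,0.01],[0,0,0],-1],[[0,0,0],[0,0,0],-1]]'; python3 -m crank '[[[0.007,-0.012,0],[0,0,1],-1],[[0.014,-0.023,0],[0,0,2],-1],[[0.018,-0.03,0],[0,0,2.5],-1],[[0.018,-0.03,0],[0,0,2.5],-1],[[0.018,-0.03,0],[0,0,2.5],-1],[[0.018,-0.03,0],[0,0,2.5],-1],[[0.018,-0.03,0],[0,0,2.5],-1],[[0.018,-0.03,0],[0,0,2.5],-1],[[0.013,-0.022,0],[0,0,2],-1],[[0.008,-0.014,0],[0,0,1],-1],[[0.003,-0.006,0],[0,0,0.9],-1],[[0,0,0],[0,0,0],-1]]'
python3 - <<'E'
from h import *
o=ctrl.get_obs(); print(o)
m=imaging.camera_model("wrist"); p=o["tool_pos"]; c=m["R"]@p+m["t"]; print((m["mtx"]@c/c[2])[:2])
im,d=imaging.snapshot("wrist"); cv2.imwrite("pics/w6.png",im)
E
```

```text
clock: 18.85
tool_pos: [0.4736, 0.2587, 0.1333]
orientation: [-179.9, -0.1, -9.3]
force: [0.7, 0.0, -3.8]
opening: 0.0098
gripper_force: 30.0
clock: 20.05
tool_pos: [0.6255, 0.0005, 0.1303]
orientation: [-180.0, 0.2, 12.5]
force: [0.0, -0.4, -3.7]
opening: 0.0098
gripper_force: 30.0
{'clock': 20.05, 'joint_pos': array([ 1.78894953e+01,  2.03338586e+01, -1.29621225e+01, -2.31644052e-02,
       -5.68634484e+01,  8.46651196e+01]), 'qvel': array([ 1.37980766, -1.09395445, -0.34136226, -0.19359824, -0.03095494,
       -1.87934613]), 'tau': array([ -0.97194001, -56.07785583,  27.60472476,   6.73189178,
         0.07150037,   0.42401894]), 'tool_pos': array([6.25542026e-01, 5.07897690e-04, 1.30306416e-01]), 'orientation': array([-1.79995545e+02,  1.60541247e-01,  1.25419316e+01]), 'force': array([ 0.01907876, -0.42627686, -3.66775636]), 'moment': array([-0.04720862,  0.21896607, -0.03628489]), 'gripper_force': 29.999107718467712, 'opening': 0.00980422166599998}
[321.26505185 247.35676671]
```

View pics/w6.png

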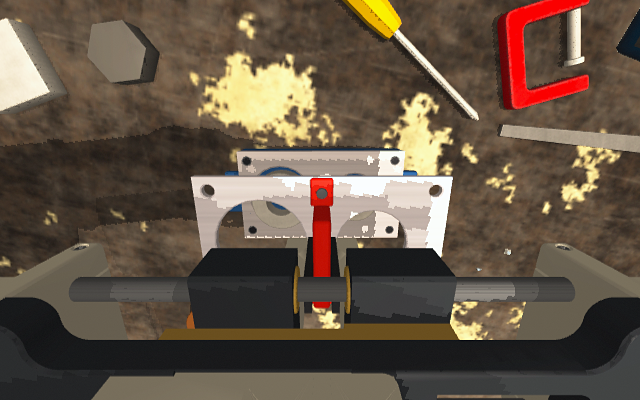

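The wrist view shows the bezel held level: hole0 at (207,190) and hole1 at (435,190), with thread0–3 below at (246,161), (395,161), (253,230) and (390,230). The hex nut and steel block are untouched. I'm measuring holes, threads and tilt.

```bash
cat >> h.py <<'E'
def spot(im,p,r=9):
    g=cv2.cvtColor(im,cv2.COLOR_BGR2GRAY); x,y=map(int,p); s=g[y-r:y+r+1,x-r:x+r+1]
    t,b=cv2.threshold(s,0,255,cv2.THRESH_BINARY_INV+cv2.THRESH_OTSU)
    n,l,st,c=cv2.connectedComponentsWithStats(b); k=1+np.argmin(np.hypot(*(c[1:]-r).T)+100*(st[1:,4]<6))
    return c[k]+[x-r,y-r],st[k,4]
E
python3 - <<'E'
from h import *
im,d=imaging.snapshot("wrist"); o=ctrl.get_obs(); m=imaging.camera_model("wrist"); print(o["tool_pos"],o["orientation"])
zt=o["tool_pos"][2]-.0121+.005
for nm,p,z in(("hole0",(207,190),zt),("hole1",(435,190),zt),("thr0",(246,161),.024),("thr1",(395,161),.024),("thr2",(253,230),.024),("thr3",(390,230),.024)):
    c,a=spot(im,p); print(nm,np.round(c,1),a,np.round(cast(m,c,z)[0],4))
# plate plane from depth
v,u=np.nonzero((d>0)); Z=d[v,u]; P=np.c_[u,v,np.ones(len(u))]@np.linalg.inv(m["mtx"]).T*Z[:,None]; W=(P-m["t"])@m["R"]
s=(u>190)&(u<455)&(v>176)&(v<248)&(abs(W[:,2]-zt)<.006); A=np.c_[W[s,:2],np.ones(s.sum())]
for _ in range(3):
    k=np.linalg.lstsq(A,W[s,2],rcond=None)[0]; 
print("slopes deg",np.degrees(k[:2]),"z at tcp",k@[*o["tool_pos"][:2],1],"exp",zt,s.sum())
t=(u>240)&(u<400)&(v>150)&(v<175)&(abs(W[:,2]-.024)<.006); print("holder z",np.median(W[t,2]))
E
```

```text
[0.62548262 0.00164497 0.13111625] [-1.79987481e+02  9.28342365e-02  1.25792964e+01]
hole0 [207.4 190.3] 127 [0.6449 0.0786 0.124 ]
hole1 [435.2 190.4] 125 [ 0.6758 -0.0597  0.124 ]
thr0 [247.1 160.7] 66 [0.6462 0.0798 0.024 ]
thr1 [394.9 160.4] 59 [ 0.6777 -0.0593  0.024 ]
thr2 [253.  229.5] 58 [0.5758 0.0638 0.024 ]
thr3 [389.5 229.4] 48 [ 0.6072 -0.0753  0.024 ]
slopes deg [0.85014806 0.21424323] z at tcp 0.12431309000341051 exp 0.1240162490027544 11274
holder z 0.025157226728660897
```

```bash
python3 -m crank '[[[0.0016,0.0008,-0.01],[0,0,0],-1],[[0,0,-0.015],[0,0,0],-1],[[0,0,-0.015],[0,0,0],-1],[[0,0,-0.01],[0,0,0],-1],[[0,0,-0.006],[0,0,0],-1],[[0,0,-0.004],[0,0,0],-1],[[0,0,-0.003],[0,0,0],-1],[[0,0,0],[0,0,0],-1],[[0,0,0],[0,0,0],-1],[[0,0,0],[0,0,0],-1]]'
cat > chk.py <<'E'
from h import *
o=ctrl.get_obs(); m=imaging.camera_model("wrist"); im,d=imaging.snapshot("wrist"); cv2.imwrite("pics/w7.png",im); print(o["tool_pos"],o["orientation"])
zt=o["tool_pos"][2]-.0121+.005
R0=np.radians(12.65); ax=np.array([[np.cos(R0),-np.sin(R0)],[np.sin(R0),np.cos(R0)]]); pr=lambda X:(m["mtx"]@(m["R"]@X+m["t"]))
for nm,q,z,c0 in(("hole0",(36,71),zt,o["tool_pos"][:2]),("hole1",(36,-71),zt,o["tool_pos"][:2]),("thr0",(36,71),.024,(.6269,.0016)),("thr1",(36,-71),.024,(.6269,.0016)),("thr2",(-36,71),.024,(.6269,.0016)),("thr3",(-36,-71),.024,(.6269,.0016))):
    p=pr(np.r_[c0+ax@(np.array(q)/1e3),z]); p=p[:2]/p[2]
    try: c,a=spot(im,p); print(nm,np.round(p),np.round(c,1),a,np.round(cast(m,c,z)[0],4))
    except Exception as e: print(nm,p,"no")
v,u=np.nonzero(d>0); Z=d[v,u]; P=np.c_[u,v,np.ones(len(u))]@np.linalg.inv(m["mtx"]).T*Z[:,None]; W=(P-m["t"])@m["R"]
L=(W[:,:2]-[.6269,.0016])@ax
inb=(abs(L[:,0])<.046)&(abs(L[:,1])<.082)
for nm,z in(("plate",zt),("holder",.024),("smallring",.033),("largering",.036)):
    s=inb&(abs(W[:,2]-z)<.005)
    if "plate"!=nm:
        r=np.hypot(L[:,0],L[:,1]-(.040 if nm[0]=="l" else -.033)); s=s&((r<.027) if "ring" in nm else (W[:,2]<.027))
    if s.sum()<50: print(nm,"few"); continue
    k=np.linalg.lstsq(np.c_[L[s],np.ones(s.sum())],W[s,2],rcond=None)[0]; print(nm,s.sum(),"slopes",np.round(np.degrees(k[:2]),2),"z",round(k[2],4),np.round(np.median(W[s,2]),4),"x range",L[s,0].min(),L[s,0].max())
E
python3 chk.py
```

```text
clock: 21.15
tool_pos: [0.6282, 0.0021, 0.0696]
orientation: [180.0, -0.0, 12.6]
force: [0.5, -0.8, -2.8]
opening: 0.01
gripper_force: 30.0
[0.62818103 0.00214531 0.06956217] [ 1.79999481e+02 -4.96064517e-02  1.26095544e+01]
hole0 [207. 190.] [207.3 190.3] 127 [0.6475 0.0792 0.0625]
hole1 [435. 190.] [435.1 191.7] 92 [ 0.6777 -0.0595  0.0625]
thr0 [228. 178.] [227.1 172.6] 147 [0.6506 0.0797 0.024 ]
thr1 [416. 178.] [413.1 173. ] 103 [ 0.6808 -0.0568  0.024 ]
thr2 [237. 262.] [235.8 261.9] 200 [0.5764 0.0638 0.024 ]
thr3 [407. 262.] [405.7 261.7] 190 [ 0.6077 -0.0746  0.024 ]
plate 11416 slopes [0.39 0.02] z 0.063 0.0631 x range -0.042703465125866105 0.045999606908953786
holder 3669 slopes [1.28 0.03] z 0.0234 0.0245 x range -0.021931506458999654 0.0453695268651969
smallring 1002 slopes [1.36 0.19] z 0.0336 0.0336 x range -0.017653961587539315 0.013633618408732354
largering 1744 slopes [1.7  0.03] z 0.0364 0.0367 x range -0.015972021216950787 0.022942308657072346
```

View pics/w7.png

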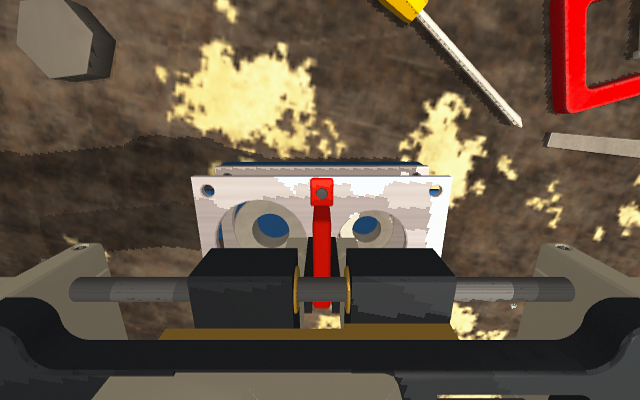

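The view confirms both rings lie inside their seats (bores at (270,228) and (365,225); tops at about 36 and 33 mm). The four-thread and seat estimates put the holder centre at (0.6270, 0.0013), so the bezel needs a small final trim.

```bash
python3 -m crank '[[[-0.0006,-0.0004,-0.0018],[0,0,0],-1],[[-0.0006,-0.0004,-0.0015],[0,0,0],-1],[[0,0,0],[0,0,0],-1],[[0,0,0],[0,0,0],-1],[[0,0,0],[0,0,0],-1],[[0,0,0],[0,0,0],-1],[[0,0,0],[0,0,0],-1],[[0,0,0],[0,0,0],-1]]'
python3 - <<'E'
from h import *
o=ctrl.get_obs();print(o["tool_pos"],o["qvel"].round(2))
im,d=imaging.snapshot("top"); cv2.imwrite("pics/t8.png",cv2.resize(im[120:220,270:400],None,fx=5,fy=5))
E
```

```text
clock: 22.0
tool_pos: [0.6267, 0.0014, 0.0658]
orientation: [-180.0, -0.0, 12.6]
force: [-0.8, -0.1, -2.5]
opening: 0.01
gripper_force: 30.0
[0.62667275 0.00136721 0.06577649] [ 0.09 -0.01  0.04  0.    0.02  0.04]
```

View pics/t8.png

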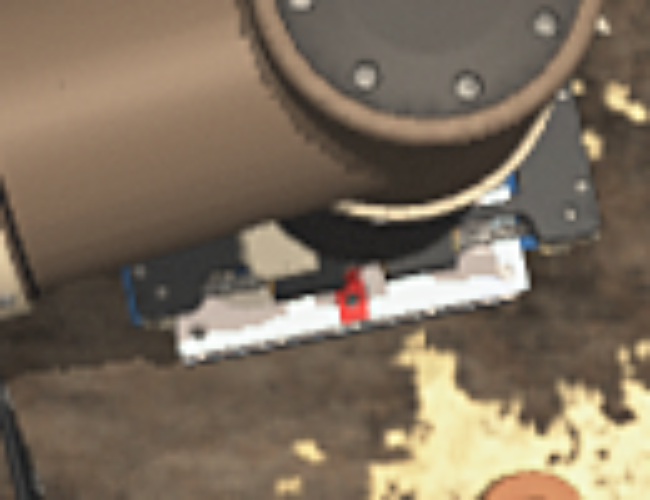

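The top view shows the bezel square over the holder, with hole2 at about (309,186) and hole3 at about (372,174). As one independent check I'm comparing these with thread2 and thread3 in the first top picture.

```bash
python3 - <<'E'
from h import *
m=imaging.camera_model("top"); im0=cv2.imread("pics/top0.png"); im,d=imaging.snapshot("top")
b=np.array([.0013,.0027]); a=np.radians(12.62); A=np.array([[np.cos(a),-np.sin(a)],[np.sin(a),np.cos(a)]])
for q,ph in(((-36,71),(309,186)),((-36,-71),(372,174))):
    w=np.r_[np.array([.627,.0013])+b+A@(np.array(q)/1e3),.024]; p=m["mtx"]@(m["R"]@w+m["t"]); p=p[:2]/p[2]
    for nm,I,pp,z in(("thr",im0,p,.024),("hole",im,ph,.0585)):
        c,n=spot(I,np.round(pp),4); X=cast(m,c,z)[0,:2]-b; print(nm,q,c.round(1),n,X.round(4),"centre",(X-A@(np.array(q)/1e3)).round(4))
o=ctrl.get_obs(); print(o["tool_pos"],o["orientation"])
E
```

```text
thr (-36, 71) [309.  187.3] 7 [0.5764 0.0625] centre [0.6271 0.001 ]
hole (-36, 71) [309.1 185.9] 8 [0.5758 0.062 ] centre [6.264e-01 6.000e-04]
thr (-36, -71) [368.1 175.9] 8 [ 0.6071 -0.0757] centre [0.6267 0.0015]
hole (-36, -71) [375.5 173.9] 16 [ 0.6073 -0.0884] centre [ 0.6269 -0.0112]
[0.62667482 0.00132797 0.06578034] [ 1.79998997e+02 -1.49636237e-03  1.26120979e+01]
```

```bash
python3 -c "
from plant import close_job; print(close_job())"
```

```text
the job is handed in; nothing more can be done
None
```

Job handed in at about 22 s of the 64 s. Both rings measured flat in their own seats, and the bezel is held still about 30 mm above the holder, level as far as I could measure. Its holes line up with the threads to within about 1 mm by my measurements; the last top-view check confirmed only one of the two holes it could see, as the other was misdetected.

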